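# Seat a filter cartridge in the filter carafe

### The arm

A 7-joint arm with a two-finger parallel gripper is mounted at the origin on a cart in front of the work surface, level with it; the furniture and walls round the work are solid. World frame = base frame: x ahead of the robot, y to its left, z up, the work surface at z = 0. Lengths are in mm, angles in rad, forces in N, time in s.
With the tool pointing down it reaches from about 425 to 825 mm from the base axis. Payload 3.6 kg.
Tool frame: the origin (TCP) lies between the finger pads; the fingertips stand 19 mm ahead of it and the grasp point (between the pads) is the TCP; z points along the fingers, y is the direction in which the jaws open and shut (so a half turn about z gives the same grasp; the last joint's range is limited). The gripper opens to 85 mm and grips with 20 to 120 N. Pads are 22 mm wide; open, the fingers measure 114 mm over their backs; the gripper's body (76 mm by 85 mm) begins 54 mm behind the grasp point. The pads swing forward as they close: fully open they stand 13 mm farther back than shut.
Start: joints at [1.161, 0.615, -0.013, 1.423, 0.008, 1.103, -0.04], TCP at [243.399, -602.678, 250.297] pointing down, gripper open.
Joint ranges: [-3.12, 3.12], [-0.3, 2.06], [-1.34, 1.32], [0.26, 2.42], [-1.36, 4.5], [0.01, 1.98], [-2.84, 2.84]. Speed limits (rad/s): [2.79, 2.79, 3.14, 3.14, 3.14, 3.14, 3.14].

### API

Orientations are given as [roll, pitch, yaw] about the fixed x, y, z axes, in that order (R = Rz(yaw) Ry(pitch) Rx(roll)).
In Python, from bench import * gives the robot as it stands. The module is installed in compiled form; this text tells all that it offers.
- The arm moves only by the tool jog_arm, never from a script. Its argument "rows" is a list of rows, each a list of 7 numbers: the turn, a rotation vector about the tool's x, y, z in degrees, then the shift along the tool's x, y, z in cm, then the finger opening in cm, from 0 to 8.54. In form: [[rx, ry, rz, dx, dy, dz, fingers], ...]. A call has 1 to 8 rows; each row is the pose to reach, as a shift and turn from the pose commanded when the call began, along the tool's axes at that moment; what a row does not reach only later rows make up. A row lasts 1/8 s, in which the tool goes at most 62.5 mm and 10.7 degrees, less where a joint would pass 70% of its speed; a pose out of reach is approached as far as the arm can. A call with a gripper value outside its range is refused whole. The fingers move at their own pace and stop on an object; "squeeze" is the grip in N (left out, the last holds). Time passes only in rows, so rows that repeat a pose let the fingers close. It gives the time, the measured TCP pose, the force and the opening at its end, in the units of the state.
- read_state(): the state, without advancing time (a new reading comes with each control period).
- snapshot(name): name is "scene" or "top" or "wrist"; returns a dict with "frame" (480x640x3 uint8, red, green, blue), "fx", "fy", "cx", "cy" (pixels), "view" (4x4, takes a point from world to camera coordinates). Camera axes: x right, y down, z forward; pixel columns grow to the right and rows downward; lengths in mm; the calibration is good to about 2 mm. A picture is of the moment at which its call begins. There is no depth.
- job_done(): hands the job in, once; it reports no verdict.
The state is a dict: "time_s": time; "q": joint angles; "qd": joint speeds; "joint_torque": joint torques, N m; "position": TCP position; "eef_rot": TCP orientation; "contact_force": force on the tool from outside, world axes, zero at the start; "torque": the same for the moment, N m; "opening": opening from 0.0 (shut) to 1.0 (fully open).
Only numpy, scipy, OpenCV 4.12 (cv2) and the standard library are available. Lean on these libraries where they do the work, as an engineer would, in place of code of your own. Each camera call takes 0.05 s, during which the arm holds its last target. There are 200 camera calls.

### The job

Fit the filter cartridge into the filter carafe: lower its tapered end into the tapered seal in the carafe's mouth so that it centres itself, then press it straight down until its flange lies flush on the collar round the seal. Once it is flush, keep pressing for about a second with roughly 15 newtons (the carafe takes 22 at most), then let go and leave the cartridge seated upright. Leave the other things on the worktop where they are.

Things in the scene. Friction and masses are not known exactly. Their poses are not given: they have to be found in the camera images.
- cartridge: Loose white plastic filter cartridge standing on its narrow end, 90 mm high, 0.11 to 0.23 kg. Origin: centre of underside, z up. Solid cone, radius 16 mm at z 0 to 34 mm at z 45; round flange of radius 38 mm, z 45 to 51; centred on it an upright grip fin, z 51 to 90, 14 mm thick along its y, 44 mm long along its x, grey ribs on its sides. Any yaw.
- carafe: Filter carafe, fixed to the worktop: round steel body, 132 mm across, 100 mm high, with a small side handle reaching 100 mm from the axis below the top. Origin: centre of its underside, z up. Its white top has a round opening 96 mm across in which a floating white ring hangs, the collar (86 mm outside, 73 mm inside), which holds the dark tapered rubber seal.
- carafe_mouth (a point): Centre of the carafe's opening, on its axis, 100 mm above its underside. The collar's top face lies anywhere from 10 mm above to 10 mm below this (it does not yield up or down under the allowed load), and up to 3 mm off to each side in x and y (about 1.5 N sideways slides it). The collar's true place is not measured and must be felt.
- seat_home (a point): Fixed point on the carafe's axis, 55 mm above its underside: where the cartridge's underside ends if the collar is at its middle height; truly 10 mm above to 10 below. The seal has the cartridge's taper. The cartridge first seats in it 8 mm higher, flange off the collar; pressed on, both slide down against 5 to 6 N drag until the flange meets the collar, a hard stop. The seal stays where it is pushed.
- ramekin: Bystander: small white ramekin, 66 mm across, 34 mm high. Origin: centre of its underside.
- jar_6: Bystander: square glass spice jar, 46x46x96 mm. Origin: centre of its underside.
- kitchen_timer: Bystander: round kitchen timer, 58 mm across, 42 mm high. Origin: centre of its underside.
- mug_table: Bystander: mug, 92x127x95 mm with its handle. Origin: centre of its underside.
- jar_9: Bystander: second square glass spice jar, 46x46x96 mm. Origin: centre of its underside.
- jar_cap_spare: Bystander: spare jar cap, 40 mm across, 16 mm high. Origin: centre of its underside.
There are look-alikes about, which are no part of the job. Leave any brown or orange look-alike of the cartridge alone.

How it is judged:
By the outcome, as a careful person would: the job done as asked, in the order asked, and still so for the second after the job is handed in, with the robot touching nothing.
It also fails if it takes over 67 s, if anything falls off the work surface, if the arm or the gripper's body presses on something with over 40 N, if the wrist force passes 120 N, or if a joint passes its speed limit or range.

## Working session

There is one attempt and no reset: what is moved stays moved. The work goes in short steps, Python scripts to look and compute and a tool call to move; the robot and the scene stay as the last step left them, time stands still between calls to the robot, and variables do not carry over. Pictures are saved under pics/ and viewed, about 8 in all and at most 12, crops included, and the job is handed in when it is done.

Besides the shell and the picture viewer there is one more tool, called after "Request:" in YAML: its name, and indented under it one key for each argument. jog_arm: Moves the arm, as the interface text tells. Its arguments: {"type":"object","properties":{"rows":{"type":"array"},"squeeze":{"type":"number"}},"required":["rows"]}

```bash
mkdir -p pics
python3 - <<'E'
from bench import *
import cv2,numpy as np
print(read_state())
for n in ("top","scene"):
    s=snapshot(n); cv2.imwrite(f"pics/{n}1.png",s["frame"][...,::-1]); np.savez(f"{n}1.npz",**{k:s[k] for k in s})
    print(n,s["fx"],s["cx"],s["cy"],np.round(s["view"],3).tolist())
E
```

```text
{'time_s': 0.0, 'q': array([ 1.16047395,  0.61595146, -0.01262359,  1.42493419,  0.00811296,
        1.10339798, -0.04040091]), 'qd': array([-0.00039734, -0.00017885,  0.00134544, -0.00022598,  0.00058745,
        0.00083095,  0.00240654]), 'joint_torque': array([-5.95704096e-04, -4.69204617e+01,  2.58932523e-01, -1.71032131e+01,
        9.98731965e-03,  9.55768512e-03,  1.78587438e-06]), 'position': array([ 243.13931634, -602.02440904,  249.10545077]), 'eef_rot': array([-3.13895249e+00,  4.68084599e-05,  3.83900057e-01]), 'contact_force': array([ 0.75143572, -0.29530921,  0.22933357]), 'torque': array([ 0.00444039,  0.01003903, -0.014519  ]), 'opening': 0.9981919882603759}
top 521.4047504134155 315.57230046546056 236.34854491564244 [[-0.021, -0.999, -0.033, 105.372], [-0.989, 0.026, -0.149, 570.266], [0.15, 0.03, -0.988, 880.315], [0.0, 0.0, 0.0, 1.0]]
scene 590.4829064408716 319.12274662744244 246.0698230874313 [[-0.483, -0.876, -0.005, 367.169], [-0.496, 0.278, -0.822, 336.493], [0.721, -0.395, -0.569, 642.244], [0.0, 0.0, 0.0, 1.0]]
```

View pics/top1.png

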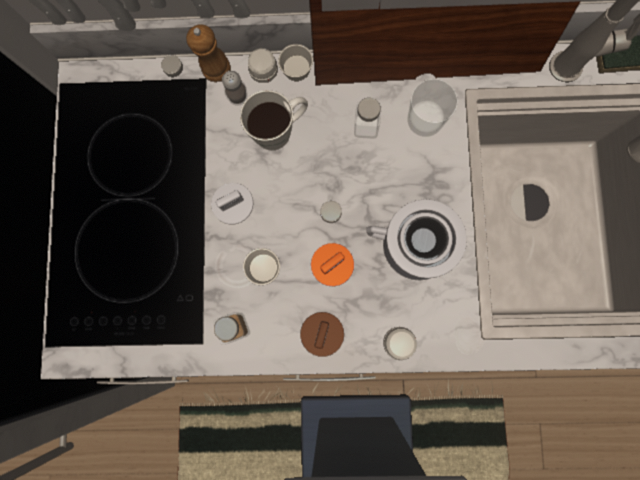

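View pics/scene1.png

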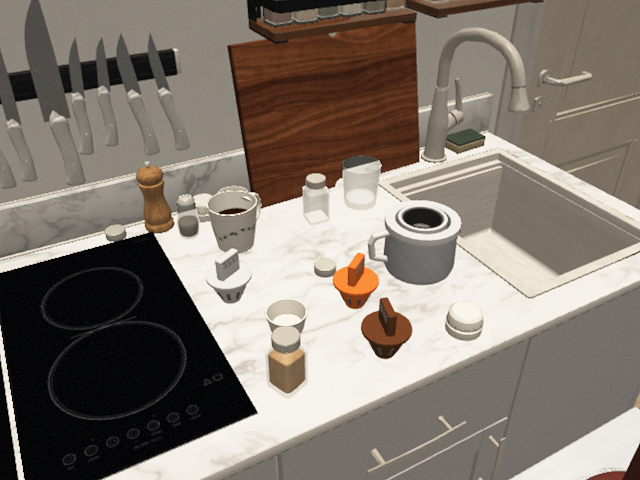

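The cartridge is the white one, with its flange at top-view px (232,203). The carafe's mouth is at about (425,238). Next I'll enlarge both.

```bash
cat > h.py <<'E'
import numpy as np,cv2
def ray(s,u,v,z):
    V=np.array(s["view"]);R=V[:3,:3];c=-R.T@V[:3,3]
    d=R.T@np.array([(u-s["cx"])/s["fx"],(v-s["cy"])/s["fy"],1]);return c+d*(z-c[2])/d[2]
def proj(s,P):
    V=np.array(s["view"]);p=(V[:3,:3]@np.atleast_2d(P).T).T+V[:3,3]
    return np.c_[s["fx"]*p[:,0]/p[:,2]+s["cx"],s["fy"]*p[:,1]/p[:,2]+s["cy"]]
def circ(s,c,r,z):
    t=np.linspace(0,2*np.pi,60);return proj(s,np.c_[c[0]+r*np.cos(t),c[1]+r*np.sin(t),0*t+z])
E
python3 - <<'E'
from h import *
s=np.load("top1.npz");f=s["frame"][...,::-1]
print(ray(s,234,203,51),ray(s,425,238,100),ray(s,427,240,100))
a=cv2.resize(f[170:235,195:275],None,fx=5,fy=5,interpolation=2)
b=cv2.resize(f[190:290,360:480],None,fx=3.25,fy=3.25,interpolation=2)
cv2.imwrite("pics/c.png",np.hstack([a,b]))
t=np.load("scene1.npz");cv2.imwrite("pics/d.png",np.hstack([cv2.resize(t["frame"][235:315,195:265,::-1],None,fx=5,fy=5,interpolation=2),cv2.resize(t["frame"][190:290,360:480,::-1],None,fx=4,fy=4,interpolation=2)]))
E
```

```text
[635.68430972 236.22840091  51.        ] [556.69622934 -90.70147161 100.        ] [553.27410622 -93.80923929 100.        ]
```

View pics/c.png

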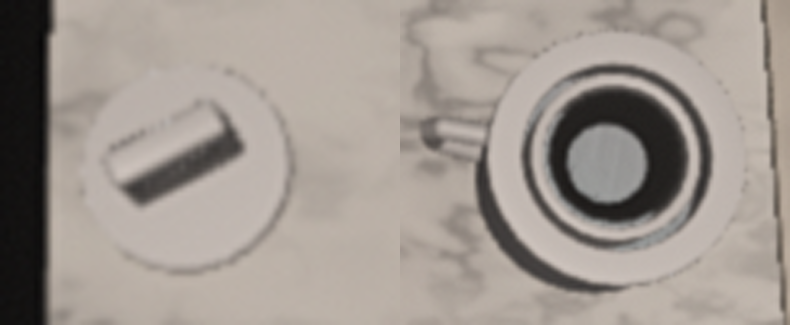

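View pics/d.png

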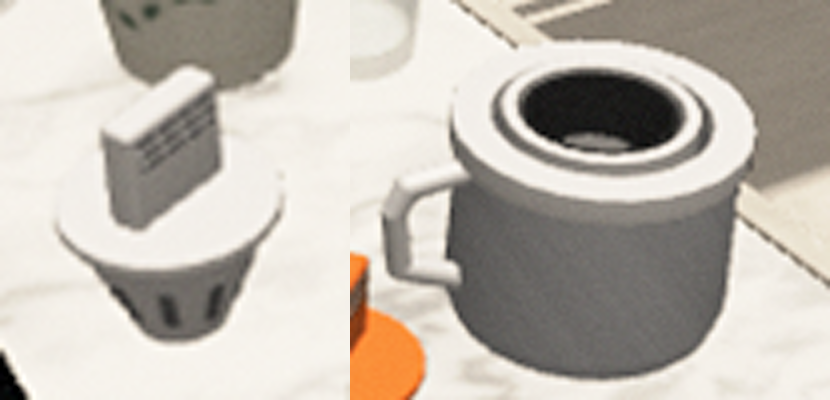

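Run:
```python
from h import *
from scipy.optimize import least_squares
T=np.load("top1.npz");S=np.load("scene1.npz")
def ext(s,c,r,z):
    p=circ(s,c,r,z);return np.r_[p.min(0),p.max(0)]
def fit(obsT,obsS,r,z,c0):
    A=[ (T,obsT),(S,obsS)]
    for name,U in (("both",A),("top",A[:1]),("scene",A[1:])):
        o=least_squares(lambda c:np.concatenate([ (ext(s,c,r,z)-ob)[~np.isnan(ob)] for s,ob in U]),c0)
        print(name,o.x.round(1),o.fun.round(1))
n=np.nan
cr=lambda x0,y0,x1,y1,k,ox,oy:np.array([x0/k+ox,y0/k+oy,x1/k+ox,y1/k+oy])
fit(cr(83,65,290,270,5,195,170),cr(57,n,283,265,5,195,235),38,51,[636,236])
fit(cr(522,65,712,250,3.25,360-400/3.25,190),cr(492,66,713,172,4,360-350/4,190),48,100,[555,-93])
fit(cr(487,30,745,287,3.25,360-400/3.25,190),cr(450,40,756,n,4,360-350/4,190),66,100,[555,-93])
q=[ray(T,x/5+195,y/5+170,90) for x,y in((105,155),(127,187),(223,135),(205,100))]
print(np.round(q,1));m=np.mean(q,0);print("fin centre",m)
d=(q[2]+q[3]-q[0]-q[1]);print("yaw fin top",np.degrees(np.arctan2(d[1],d[0])))
q=[ray(S,x/5+195,y/5+235,90) for x,y in((101,131),(126,145),(216,79),(190,66))]
print(np.round(q,1));m=np.mean(q,0);print("fin centre",m)
d=(q[2]+q[3]-q[0]-q[1]);print("yaw fin scene",np.degrees(np.arctan2(d[1],d[0])))
```

```text
both [635.1 239.1] [-0.3 -0.3  0.6  0.3 -0.6  0.4  0.1]
top [635.1 239.3] [-0.4 -0.3  0.4  0.3]
scene [635.4 238.8] [-0.5  0.5 -0.1]
both [555.9 -93.3] [-0.1 -0.  -0.1  0.5 -0.4 -2.1  0.4  0.9]
top [556.3 -93.5] [ 0.  -0.3 -0.   0.3]
scene [554.7 -92.4] [-0.4 -1.7  0.4  1.4]
both [555.8 -92.9] [-0.4  0.2  0.5  0.1 -0.4 -0.6  0.2]
top [556.1 -92.9] [-0.5  0.   0.5 -0.1]
scene [554.3 -92.1] [-0.4 -0.1  0.4]
[[631.4 259.9  90. ]
 [620.  252.2  90. ]
 [637.3 219.2  90. ]
 [649.7 225.4  90. ]]
fin centre [634.59897039 239.1912596   90.        ]
yaw fin top -62.17850552388287
[[626.9 262.   90. ]
 [616.  257.7  90. ]
 [635.8 218.9  90. ]
 [646.9 223.5  90. ]]
fin centre [631.38435757 240.54429147  90.        ]
yaw fin scene -62.75470341625581
```

```bash
cat >> h.py <<'E'
from scipy.spatial.transform import Rotation as Ro
def go(xyz,yaw):
    from bench import read_state
    s=read_state();R=Ro.from_euler('xyz',s["eef_rot"]);D=Ro.from_euler('xyz',[180,0,yaw],degrees=True)
    print("t",s["time_s"],"pos",s["position"].round(1),"rpy",np.degrees(s["eef_rot"]).round(2),"F",s["contact_force"].round(1),"open",round(s["opening"],3))
    print("rot deg",(R.inv()*D).as_rotvec(degrees=True).round(2),"shift cm",(R.inv().apply(np.array(xyz)-s["position"])/10).round(3))
E
python3 -c "
from h import *
go([635,239,250],117.5)"
```

```text
t 0.1 pos [ 243.2 -602.1  249.3] rpy [-179.87    0.     21.99] F [ 0.4  0.6 -0.2] open 0.999
rot deg [ -0.1   -0.11 -95.51] shift cm [ 67.832 -63.314   0.069]
```

Request:
jog_arm:
  rows:
    - [0,0,-6,4.5,-4.2,0,5]
    - [0,0,-12,9,-8.4,0,5]
    - [0,0,-18,13.5,-12.6,0,5]
    - [0,0,-24,18,-16.8,0,5]
    - [0,0,-30,22.5,-21,0,5]
    - [0,0,-36,27,-25.2,0,5]
    - [0,0,-42,31.5,-29.4,0,5]
    - [0,0,-48,36,-33.6,0,5]

```text
time_s: 1.1
position: [451.8, -154.6, 250.2]
eef_rot: [-3.142, 0.0, 1.225]
contact_force: [0.9, -0.5, 0.7]
opening: 0.585
```

```bash
python3 -c "
from h import *
go([635,239,250],117.5)"
```

```text
t 1.1 pos [ 451.8 -154.6  250.2] rpy [-1.800e+02  1.000e-02  7.017e+01] F [ 0.9 -0.5  0.7] open 0.585
rot deg [-0.000e+00  1.000e-02 -4.733e+01] shift cm [4.3238e+01 3.8840e+00 1.9000e-02]
```

Request:
jog_arm:
  rows:
    - [0,0,-7,6.2,0.6,0,5]
    - [0,0,-14,12.4,1.1,0,5]
    - [0,0,-21,18.6,1.7,0,5]
    - [0,0,-28,24.8,2.2,0,5]
    - [0,0,-35,31,2.8,0,5]
    - [0,0,-42,37,3.4,0,5]
    - [0,0,-47.3,43.2,3.9,0,5]
    - [0,0,-47.3,43.2,3.9,0,5]

```text
time_s: 2.1
position: [634.4, 243.2, 248.5]
eef_rot: [-3.141, -0.006, 2.056]
contact_force: [-0.1, -0.1, 0.8]
opening: 0.586
```

Run:
```python
from h import *
go([635,239,150],117.5)
from bench import *
s=snapshot("wrist");P=[]
for sx in(-22,22):
  for sy in(-7,7):
    a=np.radians(-62.5);P.append([635+sx*np.cos(a)-sy*np.sin(a),239+sx*np.sin(a)+sy*np.cos(a),90])
f=s["frame"][...,::-1].copy()
for p in np.r_[proj(s,P),circ(s,[635,239],38,51)]: cv2.circle(f,tuple(int(round(v)) for v in p),2,(0,0,255),-1)
cv2.imwrite("pics/w1.png",f)
```

```text
t 2.1 pos [634.4 243.2 248.5] rpy [-179.97   -0.34  117.78] F [-0.1 -0.1  0.8] open 0.586
rot deg [-0.03 -0.34  0.28] shift cm [-0.456 -0.137  9.852]
```

View pics/w1.png

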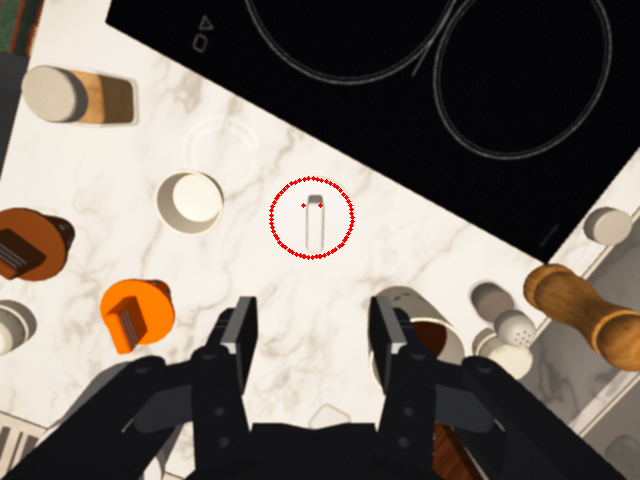

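The wrist view shows the fin at x 307–323, about 3 px right of the prediction. The arm was still settling, so I'll descend and check again.

Request:
jog_arm:
  rows:
    - [0,0,0.2,-0.2,0,2.5,5]
    - [0,0,0.2,-0.2,0,5,5]
    - [0,0,0.2,-0.2,0,7.5,5]
    - [0,0,0.2,-0.2,0,9.5,5]
    - [0,0,0.2,-0.2,0,9.5,5]
    - [0,0,0.2,-0.2,0,9.5,5]
    - [0,0,0.2,-0.2,0,9.5,5]

```text
time_s: 3.02
position: [637.4, 234.5, 156.8]
eef_rot: [3.139, 0.0, 2.043]
contact_force: [0.3, -0.4, 0.1]
opening: 0.587
```

Run:
```python
from h import *
go([635,239,110],117.5)
from bench import *
s=snapshot("wrist");P=[]
for sx in(-22,22):
  for sy in(-7,7):
    a=np.radians(-62.5);P.append([635+sx*np.cos(a)-sy*np.sin(a),239+sx*np.sin(a)+sy*np.cos(a),90])
f=s["frame"][...,::-1].copy();p0=proj(s,P);print(p0.round(1));np.savez("w2.npz",**s)
print("tcp px",proj(s,read_state()["position"]-[0,0,60]))
x,y=(p0.mean(0)-[100,75]).astype(int)
f=cv2.resize(f[max(y,0):y+150,x:x+200],None,fx=4,fy=4);
for p in np.r_[p0,circ(s,[635,239],38,51)]: cv2.circle(f,tuple(int(round(v)) for v in (p-[x,max(y,0)])*4),3,(0,0,255),-1)
print(x,y);cv2.imwrite("pics/w2.png",f)
```

```text
t 3.025 pos [637.4 234.5 156.8] rpy [1.7986e+02 2.0000e-02 1.1706e+02] F [ 0.3 -0.4  0.1] open 0.587
rot deg [ 0.14  0.02 -0.44] shift cm [ 0.514 -0.017  4.678]
[[299.4 226.1]
 [324.4 225.9]
 [300.8 296.3]
 [324.1 296.1]]
tcp px [[312.1955819  274.96836531]]
212 186
```

View pics/w2.png

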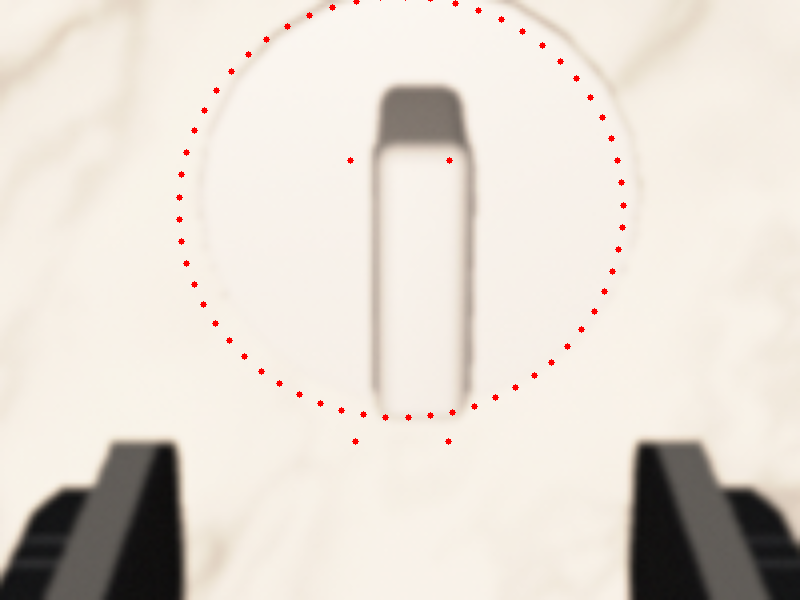

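The wrist view puts the fin at crop (422,281), 2–3 mm from the prediction. The fingers' midline is at crop x 408. I'll settle the arm and split the difference at about (636,241).

Request:
jog_arm:
  rows:
    - [0,0,-0.4,0.4,0,1.5,5]
    - [0,0,-0.4,0.6,0,3,5]
    - [0,0,-0.4,0.7,0.1,4.5,5]
    - [0,0,-0.4,0.7,0.1,4.5,5]
    - [0,0,-0.4,0.7,0.1,4.5,5]
    - [0,0,-0.4,0.7,0.1,4.5,5]

```text
time_s: 3.82
position: [634.9, 241.4, 111.0]
eef_rot: [3.14, 0.0, 2.05]
contact_force: [-0.3, -0.3, -0.2]
opening: 0.587
```

Run:
```python
from h import *
go([636,241,76],117.5)
```

```text
t 3.825 pos [634.9 241.4 111. ] rpy [179.92   0.   117.48] F [-0.3 -0.3 -0.2] open 0.587
rot deg [ 0.08  0.   -0.02] shift cm [-0.08   0.074  3.505]
```

Request:
jog_arm:
  rows:
    - [0,0,0,0,0.1,0.9,5]
    - [0,0,0,0,0.1,1.8,5]
    - [0,0,0,0,0.1,2.7,5]
    - [0,0,0,0,0.1,3.5,5]
    - [0,0,0,0,0.1,3.5,5]
    - [0,0,0,0,0.1,3.5,5]

```text
time_s: 4.58
position: [635.5, 241.8, 75.5]
eef_rot: [3.141, -0.0, 2.051]
contact_force: [0.1, 0.7, 0.6]
opening: 0.586
```

Run:
```python
from h import *
go([636,241,76],117.5)
```

```text
t 4.575 pos [635.5 241.8  75.5] rpy [ 1.7997e+02 -1.0000e-02  1.1749e+02] F [0.1 0.7 0.6] open 0.586
rot deg [ 0.03 -0.01 -0.01] shift cm [-0.095  0.003 -0.047]
```

Request:
jog_arm:
  rows:
    - [0,0,0,0,0,0,3]
    - [0,0,0,0,0,0,2]
    - [0,0,0,0,0,0,1]
    - [0,0,0,0,0,0,0.5]
    - [0,0,0,0,0,0,0.5]
    - [0,0,0,0,0,0,0.5]
    - [0,0,0,0,0,0,0.5]
    - [0,0,0,0,0,0,0.5]
  squeeze: 60

```text
time_s: 5.58
position: [635.5, 241.7, 75.7]
eef_rot: [3.141, 0.0, 2.051]
contact_force: [-0.8, -0.5, 3.4]
opening: 0.156
```

Run:
```python
from h import *
go([636,241,200],117.5)
```

```text
t 5.575 pos [635.5 241.7  75.7] rpy [179.98   0.   117.49] F [-0.8 -0.5  3.4] open 0.156
rot deg [ 0.02  0.   -0.01] shift cm [ -0.087   0.02  -12.43 ]
```

Request:
jog_arm:
  rows:
    - [0,0,0,0,0,-1,0.5]
    - [0,0,0,0,0,-3,0.5]
    - [0,0,0,0,0,-6,0.5]
    - [0,0,0,0,0,-9,0.5]
    - [0,0,0,0,0,-12,0.5]
    - [0,0,0,0,0,-15,0.5]
    - [0,0,0,0,0,-15,0.5]
    - [0,0,0,0,0,-15,0.5]

```text
time_s: 6.58
position: [634.7, 241.2, 224.4]
eef_rot: [-3.14, 0.0, 2.051]
contact_force: [0.1, -0.7, -2.1]
opening: 0.153
```

Run:
```python
from h import *
go([555.5,-93,225],27.5)
go([555.5,-93,225],60)
from bench import *
for n in("scene","top"):
  s=snapshot(n);np.savez(n+"2.npz",**s)
  p=read_state()["position"]
  c=proj(s,p)[0].astype(int);print(n,c)
  x,y=c-[75,90];x=max(x,0);y=max(y,0);print(x,y)
  cv2.imwrite(f"pics/l{n}.png",cv2.resize(s["frame"][y:y+150,x:x+150,::-1],(400,400)))
cv2.imwrite("pics/l.png",np.hstack([cv2.imread("pics/lscene.png"),cv2.imread("pics/ltop.png")]))
```

```text
t 6.575 pos [634.7 241.2 224.4] rpy [-1.7989e+02  1.0000e-02  1.1750e+02] F [ 0.1 -0.7 -2.1] open 0.153
rot deg [-8.e-02  9.e-02  9.e+01] shift cm [-2.5985e+01 -2.2456e+01 -8.0000e-03]
t 6.575 pos [634.7 241.2 224.4] rpy [-1.7989e+02  1.0000e-02  1.1750e+02] F [ 0.1 -0.7 -2.1] open 0.153
rot deg [-0.09  0.06 57.5 ] shift cm [-2.5985e+01 -2.2456e+01 -8.0000e-03]
scene [217 181]
142 91
top [208 178]
133 88
```

View pics/l.png

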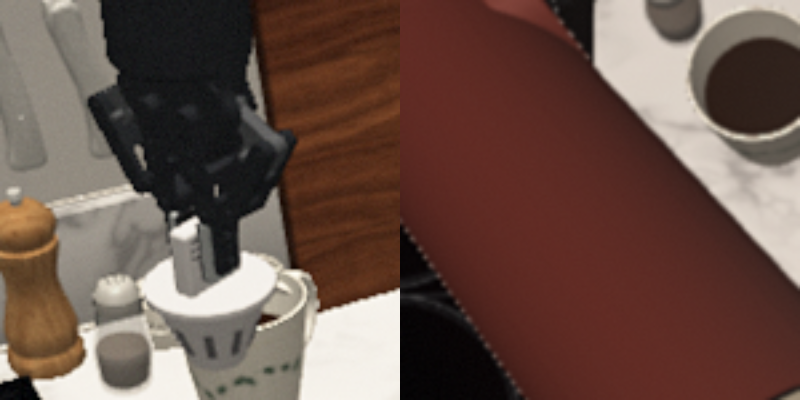

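Lifted upright, with wrist Fz about -2 N. In the scene crop the flange spans x 143–277, with its front edge at about y 312. I'll measure the cartridge's offset from the TCP.

Run:
```python
from h import *
from scipy.optimize import least_squares
s=np.load("scene2.npz")
k=400/150
ob=np.array([143/k+142,277/k+142,312/k+91])
def e(c):
    p=circ(s,c,38,199.7);return np.array([p[:,0].min(),p[:,0].max(),p[:,1].max()])-ob
o=least_squares(e,[635,241]);print(o.x,o.fun)
d=o.x-[634.7,241.2];a=np.radians(117.5)
print("offset in tool x,y",d@[np.cos(a),np.sin(a)],d@[np.sin(a),-np.cos(a)])
```

```text
[635.57379573 237.48207646] [-0.20609865  0.20779325 -0.02742563]
offset in tool x,y -3.701312429866669 -0.9416797583656541
```

Run:
```python
from h import *
go([555.5,-91,225],87.5)
```

```text
t 6.675 pos [634.5 241.  223.5] rpy [-179.8    0.   117.5] F [ 0.8  0.3 -2.2] open 0.156
rot deg [-0.2   0.06 30.  ] shift cm [-25.799 -22.336  -0.072]
```

Request:
jog_arm:
  rows:
    - [0,0,3,-2.6,-2.2,0,0.5]
    - [0,0,7,-6.4,-5.6,0,0.5]
    - [0,0,12,-10.3,-8.9,0,0.5]
    - [0,0,17,-14.2,-12.3,0,0.5]
    - [0,0,21,-18.1,-15.6,0,0.5]
    - [0,0,25,-21.5,-18.6,0,0.5]
    - [0,0,28.5,-24.3,-21,0,0.5]
    - [0,0,30,-25.8,-22.3,0,0.5]

```text
time_s: 7.68
position: [555.5, -92.8, 224.2]
eef_rot: [-3.139, 0.001, 1.523]
contact_force: [0.2, -0.3, -1.9]
opening: 0.157
```

Request:
jog_arm:
  rows:
    - [0,0,0,0,0,0,0.5]
    - [0,0,0,0,0,0,0.5]
    - [0,0,0,0,0,0,0.5]
    - [0,0,0,0,0,0,0.5]

```text
time_s: 8.18
position: [556.9, -88.8, 225.4]
eef_rot: [3.141, -0.001, 1.529]
contact_force: [-0.7, -0.5, -1.0]
opening: 0.155
```

Run:
```python
from h import *
go([555.5,-91,190],87.5)
```

```text
t 8.175 pos [556.9 -88.8 225.4] rpy [ 1.7999e+02 -4.0000e-02  8.7630e+01] F [-0.7 -0.5 -1. ] open 0.155
rot deg [ 0.01 -0.04  0.13] shift cm [-0.228 -0.132  3.537]
```

Request:
jog_arm:
  rows:
    - [0,0,0,-0.2,-0.1,1,0.5]
    - [0,0,0,-0.2,-0.1,2,0.5]
    - [0,0,0,-0.2,-0.1,3,0.5]
    - [0,0,0,-0.2,-0.1,4,0.5]
    - [0,0,0,-0.2,-0.1,5,0.5]
    - [0,0,0,-0.2,-0.1,5.5,0.5]
    - [0,0,0,-0.2,-0.1,5.5,0.5]
    - [0,0,0,-0.2,-0.1,5.5,0.5]

```text
time_s: 9.18
position: [555.9, -92.1, 170.7]
eef_rot: [3.141, -0.0, 1.527]
contact_force: [-0.4, -0.9, -1.1]
opening: 0.158
```

Run:
```python
from h import *
go([555.5,-91,150],87.5)
from bench import *
s=snapshot("scene");np.savez("scene3.npz",**s)
x,y=370,140
f=cv2.resize(s["frame"][y:y+150,x:x+200-80,::-1],None,fx=4,fy=4);cv2.imwrite("pics/s3.png",f)
```

```text
t 9.175 pos [555.9 -92.1 170.7] rpy [179.95  -0.    87.49] F [-0.4 -0.9 -1.1] open 0.158
rot deg [ 0.05 -0.   -0.01] shift cm [ 0.107 -0.044  2.069]
```

View pics/s3.png

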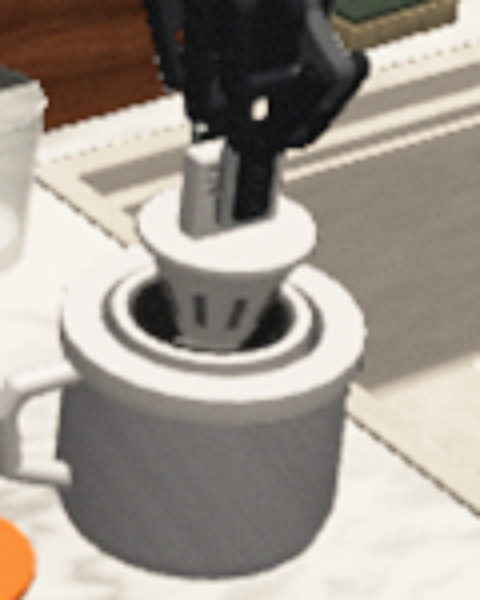

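Run:
```python
from h import *
from scipy.optimize import least_squares
s=np.load("scene3.npz")
def fit(r,z,xl,xr,yt=None,yb=None):
    ob=np.array([xl/4+370,xr/4+370]+[v/4+140 for v in (yt,yb) if v])
    def e(c):
        p=circ(s,c,r,z);v=[p[:,0].min(),p[:,0].max()]
        if yt:v.append(p[:,1].min())
        if yb:v.append(p[:,1].max())
        return np.array(v)-ob
    o=least_squares(e,[555,-92]);print(r,z,o.x.round(1),o.fun.round(1))
fit(66,100,62,363)
fit(66,100,62,363,None,403)
fit(48,100,104,324)
fit(38,146,138,316,None,268)
fit(38,140,138,316,None,275)
```

```text
66 100 [ 580.4 -111.6] [-0.  0.]
66 100 [554.4 -91.9] [-1.   1.  -0.2]
48 100 [ 574.6 -108.3] [0. 0.]
38 146 [555.2 -95. ] [-0.5  0.5 -0.1]
38 140 [558.4 -98.2] [-0.4  0.4 -0. ]
```

The flange fits 3 mm to the -y side of the carafe axis in the same camera, so I'll correct by +3 mm and descend while watching force.

Request:
jog_arm:
  rows:
    - [0,0,0,0.1,0,0,0.5]
    - [0,0,0,0.25,0,0,0.5]
    - [0,0,0,0.25,0,0.4,0.5]
    - [0,0,0,0.25,0,0.8,0.5]
    - [0,0,0,0.25,0,1.2,0.5]
    - [0,0,0,0.25,0,1.2,0.5]
    - [0,0,0,0.25,0,1.2,0.5]
    - [0,0,0,0.25,0,1.2,0.5]

```text
time_s: 10.22
position: [555.8, -89.6, 158.5]
eef_rot: [3.141, -0.0, 1.527]
contact_force: [-0.3, 0.5, -1.9]
opening: 0.155
```

Run:
```python
from h import *
go([555.2,-89.3,150],87.5)
```

```text
t 10.225 pos [555.8 -89.6 158.5] rpy [179.98  -0.    87.49] F [-0.3  0.5 -1.9] open 0.155
rot deg [ 0.02 -0.   -0.01] shift cm [ 0.031 -0.06   0.848]
```

Request:
jog_arm:
  rows:
    - [0,0,0,0,-0.05,0.15,0.5]
    - [0,0,0,0,-0.05,0.3,0.5]
    - [0,0,0,0,-0.05,0.45,0.5]
    - [0,0,0,0,-0.05,0.6,0.5]
    - [0,0,0,0,-0.05,0.7,0.5]
    - [0,0,0,0,-0.05,0.7,0.5]
    - [0,0,0,0,-0.05,0.7,0.5]

```text
time_s: 11.1
position: [555.2, -89.6, 151.4]
eef_rot: [3.141, -0.0, 1.527]
contact_force: [1.2, -0.4, -1.6]
opening: 0.156
```

Request:
jog_arm:
  rows:
    - [0,0,0,0,0,0.1,0.5]
    - [0,0,0,0,0,0.2,0.5]
    - [0,0,0,0,0,0.3,0.5]
    - [0,0,0,0,0,0.4,0.5]
    - [0,0,0,0,0,0.4,0.5]
    - [0,0,0,0,0,0.4,0.5]

```text
time_s: 11.85
position: [555.2, -89.6, 147.3]
eef_rot: [3.142, -0.0, 1.527]
contact_force: [0.2, 0.6, -1.3]
opening: 0.152
```

Request:
jog_arm:
  rows:
    - [0,0,0,0,0,0.1,0.5]
    - [0,0,0,0,0,0.2,0.5]
    - [0,0,0,0,0,0.3,0.5]
    - [0,0,0,0,0,0.4,0.5]
    - [0,0,0,0,0,0.4,0.5]
    - [0,0,0,0,0,0.4,0.5]

```text
time_s: 12.6
position: [555.5, -89.6, 143.4]
eef_rot: [3.141, -0.0, 1.527]
contact_force: [0.6, -0.5, -0.3]
opening: 0.157
```

Request:
jog_arm:
  rows:
    - [0,0,0,0,0,0.1,0.5]
    - [0,0,0,0,0,0.2,0.5]
    - [0,0,0,0,0,0.3,0.5]
    - [0,0,0,0,0,0.3,0.5]
    - [0,0,0,0,0,0.3,0.5]
    - [0,0,0,0,0,0.3,0.5]

```text
time_s: 13.35
position: [555.5, -89.6, 140.6]
eef_rot: [3.141, -0.0, 1.527]
contact_force: [1.4, 0.2, 3.5]
opening: 0.155
```

Request:
jog_arm:
  rows:
    - [0,0,0,0,0,0.05,0.5]
    - [0,0,0,0,0,0.1,0.5]
    - [0,0,0,0,0,0.15,0.5]
    - [0,0,0,0,0,0.2,0.5]
    - [0,0,0,0,0,0.2,0.5]
    - [0,0,0,0,0,0.2,0.5]

```text
time_s: 14.1
position: [555.1, -89.7, 138.3]
eef_rot: [-3.141, 0.0, 1.527]
contact_force: [2.6, -1.4, 4.5]
opening: 0.153
```

Request:
jog_arm:
  rows:
    - [0,0,0,0,0.05,0.05,0.5]
    - [0,0,0,0,0.05,0.1,0.5]
    - [0,0,0,0,0.05,0.15,0.5]
    - [0,0,0,0,0.05,0.2,0.5]
    - [0,0,0,0,0.05,0.2,0.5]
    - [0,0,0,0,0.05,0.2,0.5]

```text
time_s: 14.85
position: [555.4, -89.7, 136.2]
eef_rot: [-3.141, -0.0, 1.527]
contact_force: [0.8, -0.6, 4.1]
opening: 0.152
```

Run:
```python
from h import *
go([555.2,-89.6,132],87.5)
```

```text
t 14.85 pos [555.4 -89.7 136.2] rpy [-179.97   -0.     87.49] F [ 0.8 -0.6  4.1] open 0.152
rot deg [-0.03 -0.   -0.01] shift cm [ 0.005 -0.024  0.418]
```

Request:
jog_arm:
  rows:
    - [0,0,0,0,0,0.05,0.5]
    - [0,0,0,0,0,0.1,0.5]
    - [0,0,0,0,0,0.15,0.5]
    - [0,0,0,0,0,0.15,0.5]
    - [0,0,0,0,0,0.15,0.5]

```text
time_s: 15.48
position: [555.6, -89.6, 134.8]
eef_rot: [-3.141, -0.0, 1.527]
contact_force: [0.6, -0.9, 3.5]
opening: 0.153
```

Request:
jog_arm:
  rows:
    - [0,0,0,0,0,0.05,0.5]
    - [0,0,0,0,0,0.1,0.5]
    - [0,0,0,0,0,0.1,0.5]
    - [0,0,0,0,0,0.1,0.5]

```text
time_s: 15.98
position: [555.8, -89.6, 134.3]
eef_rot: [3.141, 0.0, 1.527]
contact_force: [1.0, -1.4, 6.7]
opening: 0.153
```

Request:
jog_arm:
  rows:
    - [0,0,0,0,0,0.02,0.5]
    - [0,0,0,0,0,0.04,0.5]
    - [0,0,0,0,0,0.04,0.5]
    - [0,0,0,0,0,0.04,0.5]

```text
time_s: 16.48
position: [555.9, -89.6, 134.3]
eef_rot: [3.141, 0.0, 1.527]
contact_force: [-0.1, -0.9, 8.3]
opening: 0.155
```

Request:
jog_arm:
  rows:
    - [0,0,0,0,0,0.03,0.5]
    - [0,0,0,0,0,0.06,0.5]
    - [0,0,0,0,0,0.08,0.5]
    - [0,0,0,0,0,0.08,0.5]

```text
time_s: 16.98
position: [556.1, -89.6, 134.1]
eef_rot: [3.14, 0.001, 1.527]
contact_force: [-0.4, -2.1, 12.0]
opening: 0.156
```

Request:
jog_arm:
  rows:
    - [0,0,0,0,0,0.03,0.5]
    - [0,0,0,0,0,0.03,0.5]
    - [0,0,0,0,0,0.03,0.5]
    - [0,0,0,0,0,0.03,0.5]

```text
time_s: 17.48
position: [556.2, -89.6, 134.1]
eef_rot: [3.14, 0.001, 1.527]
contact_force: [-0.4, -1.1, 13.8]
opening: 0.151
```

Run:
```python
from h import *
go([555.2,-89.6,132],87.5)
from bench import *
s=snapshot("scene");np.savez("scene4.npz",**s)
x,y=370,140
f=cv2.resize(s["frame"][y:y+150,x:x+200-80,::-1],None,fx=4,fy=4);cv2.imwrite("pics/s4.png",f)
```

```text
t 17.475 pos [556.2 -89.6 134.1] rpy [1.7991e+02 3.0000e-02 8.7490e+01] F [-0.4 -1.1 13.8] open 0.151
rot deg [ 0.09  0.03 -0.01] shift cm [-0.007 -0.096  0.212]
```

View pics/s4.png

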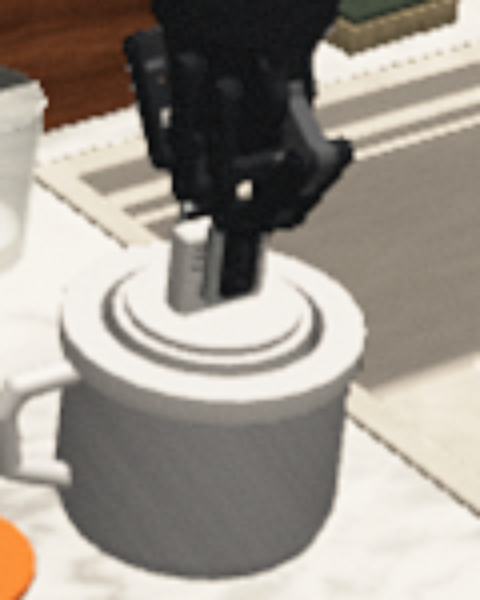

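The picture shows the flange (crop x 123–305, front edge about y 350) lying on the collar. z has not moved with rising force, and the load is about 15.5 N including weight. I'll hold for a bit over a second.

Request:
jog_arm:
  rows:
    - [0,0,0,0,0,0,0.5]
    - [0,0,0,0,0,0,0.5]
    - [0,0,0,0,0,0,0.5]
    - [0,0,0,0,0,0,0.5]

```text
time_s: 18.02
position: [556.2, -89.6, 134.1]
eef_rot: [3.14, 0.001, 1.527]
contact_force: [-0.8, -0.6, 12.0]
opening: 0.154
```

Request:
jog_arm:
  rows:
    - [0,0,0,0,0,0,0.5]
    - [0,0,0,0,0,0,0.5]
    - [0,0,0,0,0,0,0.5]
    - [0,0,0,0,0,0,0.5]

```text
time_s: 18.52
position: [556.2, -89.6, 134.1]
eef_rot: [3.14, 0.001, 1.527]
contact_force: [-1.2, -1.1, 13.4]
opening: 0.154
```

Request:
jog_arm:
  rows:
    - [0,0,0,0,0,-0.1,0.5]
    - [0,0,0,0,0,-0.22,0.5]
    - [0,0,0,0,0,-0.22,0.5]
    - [0,0,0,0,0,-0.22,0.5]

```text
time_s: 19.02
position: [555.7, -89.6, 134.4]
eef_rot: [3.142, -0.0, 1.527]
contact_force: [0.9, -0.4, 3.1]
opening: 0.15
```

Request:
jog_arm:
  rows:
    - [0,0,0,0,0,0,1.8]
    - [0,0,0,0,0,0,2.4]
    - [0,0,0,0,0,0,3.2]
    - [0,0,0,0,0,0,3.8]
    - [0,0,0,0,0,0,3.8]
    - [0,0,0,0,0,0,3.8]

```text
time_s: 19.77
position: [555.6, -89.6, 134.5]
eef_rot: [-3.142, -0.0, 1.527]
contact_force: [1.2, 0.5, 0.5]
opening: 0.445
```

Request:
jog_arm:
  rows:
    - [0,0,0,0,0,-0.5,3.8]
    - [0,0,0,0,0,-1.5,3.8]
    - [0,0,0,0,0,-3,3.8]
    - [0,0,0,0,0,-5,3.8]
    - [0,0,0,0,0,-8,3.8]
    - [0,0,0,0,0,-11,3.8]
    - [0,0,0,0,0,-13,3.8]
    - [0,0,0,0,0,-13,3.8]

```text
time_s: 20.78
position: [556.7, -89.5, 267.2]
eef_rot: [3.136, 0.0, 1.527]
contact_force: [-1.0, 0.4, 0.1]
opening: 0.444
```

Run:
```python
from h import *
go([555.2,-89.6,132],87.5)
from bench import *
s=snapshot("scene");np.savez("scene5.npz",**s)
x,y=280,100
f=cv2.resize(s["frame"][y:y+200,x:x+220,::-1],None,fx=3,fy=3);cv2.imwrite("pics/s5.png",f)
```

```text
t 20.775 pos [556.7 -89.5 267.2] rpy [1.7969e+02 2.0000e-02 8.7490e+01] F [-1.   0.4  0.1] open 0.444
rot deg [ 0.31  0.02 -0.01] shift cm [-1.1000e-02 -2.2700e-01  1.3516e+01]
```

View pics/s5.png

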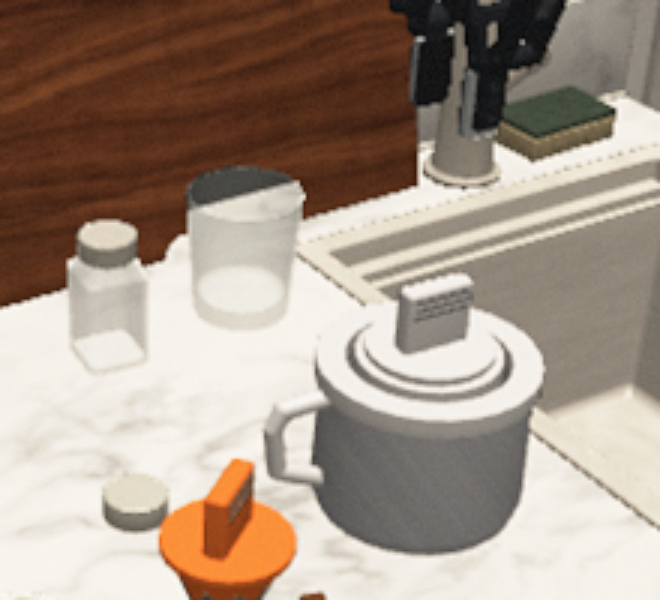

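The cartridge stands upright in the collar (crop about (435,335)) with the gripper clear, and the bystanders in view are unmoved.

Request:
jog_arm:
  rows:
    - [0,0,0,0,0,0,3.8]
    - [0,0,0,0,0,0,3.8]
    - [0,0,0,0,0,0,3.8]
    - [0,0,0,0,0,0,3.8]

```text
time_s: 21.32
position: [555.6, -89.6, 264.2]
eef_rot: [-3.141, -0.0, 1.527]
contact_force: [-0.9, -0.1, 0.7]
opening: 0.442
```

```bash
python3 -c "
from bench import *
print(job_done())"
```

```text
the job is handed in; nothing more can be done
None
```

The white cartridge is seated in the carafe, and I handed the job in at about 21 s. No verdict comes back.

- **Seating:** I lowered it into the seal and pushed it down through the seal's drag, which read about 5–6 N. It came to a hard stop with the tool at a height of about 134 mm.
- **Pressing:** I held it there for about 1.5 s. The wrist read 12.0–13.8 N, which is about 14–15.5 N on the carafe with the cartridge's weight added. I then eased off, let go and raised the gripper clear.
- **Last checks:** The final picture shows the cartridge upright with its flange on the collar. The wrist force is back to about zero, and the bystanders in that crop look unmoved. I did not check the others again.
- **Disagreements:** The wrist camera put the cartridge 2–3 mm away from where the top and scene cameras did. I trusted the scene camera to centre it over the carafe. Contact built up gradually, so the slide to the stop (about 7–8 mm) only roughly confirms the expected 8 mm. I judged it flush from the hard stop and the pictures.

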